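# Strip the spacer bar

## Task

Take the parts off the square bar of the spacer stand. First slide the black stop collar off the free end of the bar and set it down, the same way up as it hung, in the shallow orange tray while the brass spacer stays on the bar; then slide the brass spacer off the same way and set it, also the same way up as it hung, on the tray floor beside the collar.

Things in the scene. Friction and masses are not known exactly. Their poses are not given: they have to be found in the camera images.
- collar_center (a point): Centre of the black stop collar, a square sleeve on the bar, nearest its free end: 40 mm wide (y) and high (z), 28 mm long along the bar (x, either end alike), 120 g; flat sides face +y, -y. Its 22 mm square bore rests by its top on the bar and slides freely: 8 mm play upward, 4 mm to each side. A loose steel thumbscrew, 13 mm across, stands 10 mm above its top. Keep it this way up (z up).
- spacer_center (a point): Centre of the brass spacer, a plain square sleeve on the bar behind the collar: 34 mm wide (y) and high (z), 26 mm long along the bar (x), 120 g, same 22 mm square through bore and play, sliding freely. Flat sides face +y, -y; z up, keep it this way up. Starts 10 to 48 mm clear of the collar.
- bar_tip (a point): Middle of the free end face of the stand's level steel bar (14 mm square, axis 85 mm above the table). x points from this end along the bar to the blue post 130 mm behind (26 mm square, 110 mm high); z up. A part comes off along -x and is clear once its centre is 20 mm beyond the end. Stand fixed to the table; dark base plate 160x85x12 mm under the bar.
- tray: Shallow orange tray fixed to the table, 150 mm (its x) by 240 mm (its y), rim 14 mm high and 4 mm thick, floor 4 mm thick. Origin on the table under its centre, z up.
Not all that is in view belongs to the job. Leave any purple look-alike of the part that bears collar_center alone.

How it is judged (in metres and radians):
On the way:
1. the collar stands released in the tray while the spacer is still on the bar (x of collar_center in the frame of tray between -0.062 and 0.062 m and y of collar_center in the frame of tray between -0.107 and 0.107 m and z of collar_center in the frame of tray between 0 and 0.03 m and angle between collar_center's own z axis and vertical below 0.2 rad and linear speed of collar below 0.03 m/s and contact force between the fingers and collar below 0.1 N and x of spacer_center in the frame of bar_tip between 0.013 and 0.14 m and y of spacer_center in the frame of bar_tip between -0.015 and 0.015 m and z of spacer_center in the frame of bar_tip between -0.02 and 0.02 m), for 0.2 s.
At the end, for the whole second after the job is handed in: Collar and spacer both stand on the tray's floor: each one's centre inside the rim (within 62 mm of the tray's centre along its x and 107 mm along its y) and no more than 6 mm above its height when standing on the floor, the same way up as on the bar within 11 degrees, let go of and at rest (x of collar_center in the frame of tray between -0.062 and 0.062 m and y of collar_center in the frame of tray between -0.107 and 0.107 m and z of collar_center in the frame of tray between 0 and 0.03 m and angle between each of collar_center, spacer_center's own z axis and vertical below 0.2 rad and linear speed of each of collar, spacer below 0.03 m/s and contact force between the fingers and collar below 0.1 N and x of spacer_center in the frame of tray between -0.062 and 0.062 m and y of spacer_center in the frame of tray between -0.107 and 0.107 m and z of spacer_center in the frame of tray between 0 and 0.027 m and contact force between the fingers and spacer below 0.1 N); the robot touches nothing.
It also fails if it takes over 61 s, if anything falls off the work surface, if the arm or the gripper's body presses on something with over 40 N, if the wrist force passes 120 N, or if a joint passes its speed limit or range.

## Robot

A 6-joint arm with a two-finger parallel gripper is mounted at the origin on a cart in front of the work surface, level with it; the furniture and walls round the work are solid. World frame = base frame: x ahead of the robot, y to its left, z up, the work surface at z = 0. Lengths are in mm, angles in rad, forces in N, time in s.
With the tool pointing down it reaches from about 400 to 925 mm from the base axis. Payload 12.5 kg.
Tool frame: the origin (TCP) lies between the finger pads; the fingertips stand 25 mm ahead of it and the grasp point (between the pads) lies 6 mm ahead of it; z points along the fingers, y is the line along which they close (so a half turn about z gives the same grasp; the last joint's range is limited). The gripper opens to 95 mm and grips with 3 to 60 N. Pads are 20 mm wide; open, the fingers measure 119 mm over their backs; the gripper's body (75 mm by 180 mm) begins 59 mm behind the grasp point.
Start: joints at [1.145, 0.491, 1.559, -0, 1.092, -0.106], TCP at [196.469, 593.336, 200.361] pointing down, gripper open.
Joint ranges: [-3.1, 3.1], [-0.84, 2.19], [0.05, 2.79], [-1.13, 4.28], [0.06, 2.93], [-2.69, 2.69]. Speed limits (rad/s): [2.22, 2.22, 2.79, 3.14, 3.14, 3.14].

## Interface

Orientations are given as [roll, pitch, yaw] about the fixed x, y, z axes, in that order (R = Rz(yaw) Ry(pitch) Rx(roll)).
In Python, from cell import state, read_camera, job_done, cut_out gives the robot as it stands. The module is installed in compiled form; this text tells all that it offers.
- The arm moves only by the tool jog_arm, never from a script. Its argument "motion" is a list of rows, each a list of 2 entries, a list of its own where there are three numbers: the shift along the tool's x, y, z in mm, then the turn about the tool's z in rad. A call has 1 to 5 rows; each row is the pose to reach, as a shift and turn from the pose commanded when the call began, along the tool's axes at that moment; what a row does not reach only later rows make up. A row lasts 1/10 s, in which the tool goes at most 50 mm and 8.59 degrees, less where a joint would pass 70% of its speed; a pose out of reach is approached as far as the arm can. A call with a gripper value outside its range is refused whole. "grip" is the closure, from 0 (fully open) to 1 (shut), set as the call begins (left out, the last holds). The fingers move at their own pace and stop on an object; the grip force is fixed at half the most. Time passes only in rows, so rows that repeat a pose let the fingers close. It gives the time, the measured TCP pose, the force, the opening and the grip force at its end, in the units of the state.
- state(): the state, without advancing time (a new reading comes with each control period).
- read_camera(name): name is "side" or "top"; returns a dict with "img" (400x640x3 uint8, blue, green, red), "vertical_fov" (degrees; the focal length in pixels is half the picture's height over the tangent of half this angle, whatever the lens; pixels are square), "cx", "cy" (the principal point, pixels), "extrinsics" (4x4, takes a point from camera to world coordinates). Camera axes: x right, y up, looking along -z (the intrinsics and any distortion apply to the point x, -y, -z); pixel columns grow to the right and rows downward; lengths in mm; the calibration is good to about 2 mm. A picture is of the moment at which its call begins. There is no depth.
- job_done(): hands the job in; it is judged then, once.
Trained networks look in a picture, given as the dict that the camera call returned (one of the last four; its "shot" number tells which), for a name from the list of things; names that differ only in an ending like _2 or _b are one class to them, and where a whole thing is asked for, a point or a joint stands for the part that bears it (a point fixed in the world has none). Each returns a list of dicts, best first, with "p" (0 to 1); they miss things now and then, are a little off and sometimes report something else, mostly with a low value. They report only what shows in the picture. A call takes as long as a camera call. They do not tell look-alikes from the thing itself.
- cut_out(name, picture): "region" (400x640 bool, what is visible of it) and "box" ([left, top, right, bottom] in pixels, round what is visible of it).
The state is a dict: "t": time; "joints": joint angles; "qvel": joint speeds; "tau": joint torques, N m; "eef_pos": TCP position; "tcp_rot": TCP orientation; "ft_force": force on the tool from outside, world axes, zero at the start; "moment": the same for the moment, N m; "opening": opening from 0.0 (shut) to 1.0 (fully open); "grip_force": force on a finger pad.
Only numpy, scipy, OpenCV 4.12 (cv2) and the standard library are available. Lean on these libraries where they do the work, as an engineer would, in place of code of your own. Each camera call takes 0.05 s, during which the arm holds its last target. There are 200 camera calls.

## Working session

There is one attempt and no reset: what is moved stays moved. The work goes in short steps, Python scripts to look and compute and a tool call to move; the robot and the scene stay as the last step left them, time stands still between calls to the robot, and variables do not carry over. Pictures are saved under pics/ and viewed, at most 10 in all, crops included, and the job is handed in when it is done.

Besides the shell and the picture viewer there is one more tool, called after "Emit:" as name([rows], argument=value, ...), one row to a line, values as JSON. jog_arm: Moves the arm, as the interface text tells. Its arguments: {"type":"object","properties":{"motion":{"type":"array"},"grip":{"type":"number"}},"required":["motion"]}

```bash
mkdir -p pics; python3 - <<'E'
from cell import *
import cv2,numpy as np
s=state();print(s['t'],s['eef_pos'],s['tcp_rot'],s['opening'])
for n in('side','top'):
    p=read_camera(n);cv2.imwrite(f'pics/{n}0.png',p['img'])
    print(n,p['vertical_fov'],p['cx'],p['cy'],np.round(p['extrinsics'],3).tolist(),[k for k in p])
    for o in('collar_center','spacer_center','tray','bar_tip'):
        try:print(o,[(round(d['p'],2),d['box']) for d in cut_out(o,p)])
        except Exception as e:print(o,e)
E
```

```text
0.0 [196.36327371 593.08369661 199.76988953] [-3.14049409e+00 -1.11333936e-04  2.82175915e+00] 0.9987718151004585
side 43.288233626730914 320.6867506216071 192.65038476386974 [[0.961, 0.166, -0.221, 272.562], [-0.276, 0.593, -0.756, -867.871], [0.005, 0.788, 0.616, 791.838], [0.0, 0.0, 0.0, 1.0]] ['img', 'vertical_fov', 'cx', 'cy', 'extrinsics', 'shot']
collar_center [(0.94, [311.1, 289.1, 333.5, 317.0]), (0.8, [333.0, 224.8, 355.9, 251.3]), (0.8, [349.3, 282.1, 377.4, 313.4])]
spacer_center [(0.75, [356.7, 212.9, 377.8, 239.4]), (0.41, [335.2, 225.2, 354.7, 253.6])]
tray [(0.61, [271.2, 125.3, 351.1, 182.1])]
bar_tip [(0.64, [323.8, 200.3, 401.1, 277.7])]
top 46.54537190810706 322.93165686531495 205.97668042338577 [[-0.017, 0.983, -0.184, 344.614], [-1.0, -0.018, -0.002, 4.797], [-0.005, 0.184, 0.983, 1023.268], [0.0, 0.0, 0.0, 1.0]] ['img', 'vertical_fov', 'cx', 'cy', 'extrinsics', 'shot']
collar_center [(0.83, [388.4, 185.9, 417.9, 206.4]), (0.78, [438.3, 225.0, 460.1, 248.7]), (0.61, [435.9, 187.9, 458.8, 213.7])]
spacer_center [(0.5, [376.2, 163.0, 393.5, 182.1])]
tray [(0.7, [141.1, 154.5, 250.6, 229.5])]
bar_tip [(0.59, [351.6, 142.7, 414.4, 223.8])]
```

View pics/side0.png

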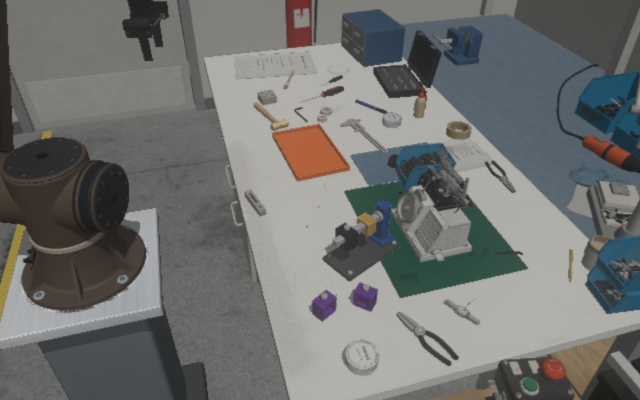

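View pics/top0.png

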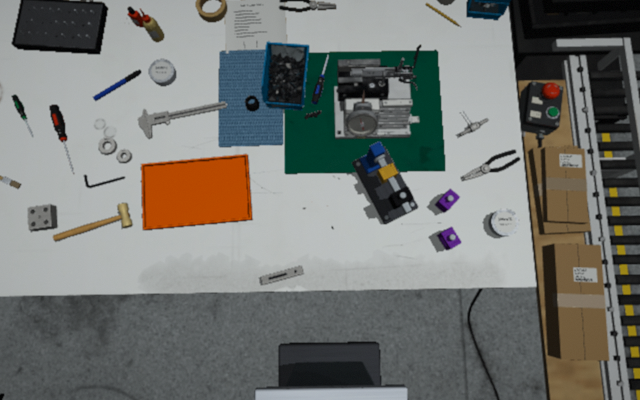

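Side view: black collar on the bar at about (345,238), brass spacer (367,225), blue post (383,222). Top view: collar (402,197), spacer (387,173). The other collar candidates are the two purple look-alikes at side (323,304) and (364,296), top (450,200) and (450,238). I choose the black one and check it in a close crop.

```bash
cat >h.py <<'E'
import numpy as np,cv2
from cell import *
def ray(p,uv):
    f=200/np.tan(np.radians(p['vertical_fov'])/2);E=np.array(p['extrinsics'])
    d=E[:3,:3]@np.array([(uv[0]-p['cx'])/f,-(uv[1]-p['cy'])/f,-1]);return E[:3,3],d/np.linalg.norm(d)
def onz(p,uv,z):
    o,d=ray(p,uv);return o+d*(z-o[2])/d[2]
def proj(p,X):
    f=200/np.tan(np.radians(p['vertical_fov'])/2);E=np.array(p['extrinsics'])
    c=E[:3,:3].T@(np.array(X)-E[:3,3]);return np.array([p['cx']-f*c[0]/c[2],p['cy']+f*c[1]/c[2]])
def tri(p,a,q,b):
    o1,d1=ray(p,a);o2,d2=ray(q,b)
    s=np.linalg.lstsq(np.c_[d1,-d2],o2-o1,rcond=None)[0]
    A,B=o1+d1*s[0],o2+d2*s[1];return (A+B)/2,np.linalg.norm(A-B)
E
python3 - <<'E'
from h import *
t=read_camera('top');s=read_camera('side')
a=cv2.resize(t['img'][135:235,335:435],(600,600),interpolation=cv2.INTER_CUBIC)[:, :]
b=cv2.resize(s['img'][190:290,315:415],(600,600),interpolation=cv2.INTER_CUBIC)
cv2.imwrite('pics/crop1.png',a);cv2.imwrite('pics/crop2.png',b)
cen=lambda b:((b[0]+b[2])/2,(b[1]+b[3])/2)
print(tri(t,(402,197),s,(345,238)),tri(t,(388,173),s,(367,225)))
r=[d for d in cut_out('tray',t)][0]['region'].astype(np.uint8)
box=cv2.boxPoints(cv2.minAreaRect(cv2.findNonZero(r)));print([onz(t,q,14).round(1) for q in box])
for z in (0,):print('purple',onz(t,(450,200),20),onz(t,(450,238),20), proj(s,onz(t,(450,238),20)))
E
```

```text
(array([ 534.4183949 , -156.55530937,   83.62195885]), np.float64(3.2180407348696005)) (array([ 589.01824253, -130.53868815,   82.73476728]), np.float64(2.4337354201412587))
[array([638.3, 423.7,  14. ]), array([658. , 176.4,  14. ]), array([506.7, 160.8,  14. ]), array([488. , 401.6,  14. ])]
purple [ 540.37380984 -272.80672784   20.        ] [ 456.60448408 -267.17373443   20.        ] [324.20970381 307.50200244]
```

View pics/crop1.png

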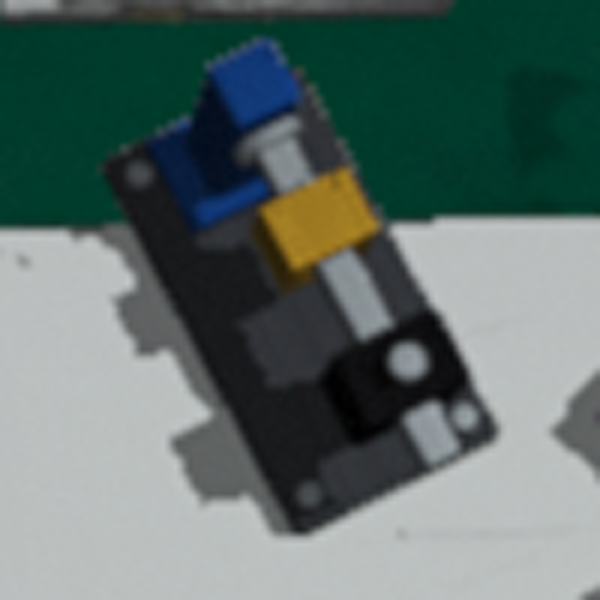

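View pics/crop2.png

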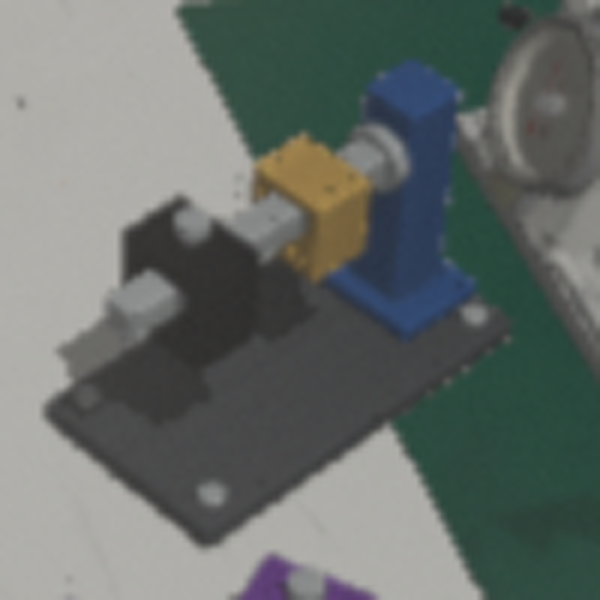

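```bash
python3 - <<'E'
from h import *
t=read_camera('top');s=read_camera('side')
c=lambda x,y:(335+x/6-.4,135+y/6-.4)
d=lambda x,y:(315+x/6-.4,190+y/6-.4)
P=lambda n,X:print(n,np.round(X,1))
a=onz(t,c(288,165),92);b=onz(t,c(441,455),92);P('bar',[a,b]);print(np.arctan2(*(a-b)[[1,0]]))
e=onz(t,c(310,490),12);f=onz(t,c(140,172),12);g=onz(t,c(465,415),12)
P('screws',[e,f,g]);print(np.arctan2(*(f-e)[[1,0]]),np.arctan2(*(g-e)[[1,0]])+np.pi/2)
e=onz(s,d(212,493),12);f=onz(s,d(475,315),12);g=onz(s,d(88,397),12)
P('screws side',[e,f,g]);print(np.arctan2(*(f-g)[[1,0]]),np.arctan2(*(f-e)[[1,0]]))
P('spacer',onz(t,c(321,217),98));P('spacer side',onz(s,d(313,172),98))
P('collar',onz(t,c(408,360),111));P('collar side',onz(s,d(192,215),111));
P('tri collar',tri(t,c(408,360),s,d(192,215))[0])
E
```

```text
bar [[ 608.9 -118.8   92. ]
 [ 506.3 -166.4   92. ]]
0.43471457877683056
screws [[ 508.  -132.5   12. ]
 [ 629.9  -73.8   12. ]
 [ 535.  -190.7   12. ]]
0.4482663555789799 0.4335104553299125
screws side [[ 536.8 -185.4   12. ]
 [ 659.8 -127.    12. ]
 [ 508.7 -128.8   12. ]]
0.012019853479236165 0.44332246615265847
spacer [ 588.5 -128.5   98. ]
spacer side [ 590.4 -126.2   98. ]
collar [ 535.4 -153.6  111. ]
collar side [ 537.4 -149.8  111. ]
tri collar [ 535.4 -153.2  114.1]
```

Crops confirm it: the black collar with its steel thumbscrew is nearest the free end of the bar, with the brass spacer between it and the blue post. Estimates: collar (536,-152), spacer (589,-127.5), bar yaw 0.44, tray centre (573,291). Setting out.

Emit:
jog_arm([
  [[-45, -27, 0], 0.15],
  [[-90, -55, 0], 0.3],
  [[-135, -82, 0], 0.45],
  [[-180, -110, 0], 0.6],
  [[-220, -137, 0], 0.74],
], grip=0)

```text
t: 1.25
eef_pos: [357.6, 399.8, 200.5]
tcp_rot: [3.141, -0.0, 2.076]
ft_force: [1.0, 0.6, -0.1]
opening: 0.999
grip_force: 0.0
```

```bash
cat >>h.py <<'E'
def to(x,y,z,yaw):
    from scipy.spatial.transform import Rotation as R
    s=state();r=R.from_euler('xyz',s['tcp_rot'])
    v=r.inv().apply(np.array([x,y,z])-s['eef_pos'])
    a=-(yaw-s['tcp_rot'][2]);a=(a+np.pi)%(2*np.pi)-np.pi
    print('t',s['t'],'pos',np.round(s['eef_pos'],1),'rot',np.round(s['tcp_rot'],3),'shift',np.round(v,1),'turn',round(a,3),'q',np.round(s['joints'],2),'F',np.round(s['ft_force'],1),'open',round(s['opening'],3),'gf',round(s['grip_force'],1))
E
python3 -c "
from h import *
to(536,-152,200,.44)"
```

```text
t 1.25 pos [357.6 399.8 200.5] rot [ 3.141 -0.     2.076] shift [-5.692e+02 -1.109e+02  4.000e-01] turn 1.636 q [0.72 0.37 1.78 0.   1.   0.21] F [ 1.   0.6 -0.1] open 0.999 gf 0.0
```

Emit:
jog_arm([
  [[-45, -9, 0], 0.15],
  [[-90, -18, 0], 0.3],
  [[-135, -27, 0], 0.45],
  [[-180, -36, 0], 0.6],
  [[-225, -44, 0], 0.74],
])

```text
t: 1.75
eef_pos: [428.5, 181.8, 200.6]
tcp_rot: [3.141, -0.0, 1.336]
ft_force: [0.8, 0.1, 0.0]
opening: 0.999
grip_force: 0.0
```

```bash
python3 -c "
from h import *
to(536,-152,200,.44)"
```

```text
t 1.75 pos [428.5 181.8 200.6] rot [ 3.141 -0.     1.336] shift [-299.6  182.3    0.6] turn 0.896 q [0.26 0.26 1.93 0.   0.94 0.49] F [0.8 0.1 0. ] open 0.999 gf 0.0
```

Emit:
jog_arm([
  [[-40, 24, 0], 0.14],
  [[-80, 48, 0], 0.28],
  [[-120, 72, 0], 0.42],
  [[-160, 97, 0], 0.56],
  [[-200, 121, 0], 0.7],
])

```text
t: 2.25
eef_pos: [501.1, -40.7, 200.6]
tcp_rot: [3.141, -0.001, 0.636]
ft_force: [0.3, 0.4, 0.2]
opening: 1.0
grip_force: 0.0
```

```bash
python3 -c "
from h import *
to(536,-152,200,.44)"
```

```text
t 2.25 pos [501.1 -40.7 200.6] rot [ 3.141e+00 -1.000e-03  6.360e-01] shift [-38.  110.3   0.6] turn 0.196 q [-0.21  0.32  1.85  0.    0.97  0.72] F [0.3 0.4 0.2] open 1.0 gf 0.0
```

Emit:
jog_arm([
  [[-13, 37, 0], 0.07],
  [[-26, 74, 0], 0.14],
  [[-38, 110, 10], 0.196],
  [[-38, 110, 40], 0.196],
  [[-38, 110, 40], 0.196],
])

```text
t: 2.75
eef_pos: [534.6, -149.9, 157.4]
tcp_rot: [-3.137, 0.004, 0.444]
ft_force: [-0.5, 0.7, 0.6]
opening: 1.0
grip_force: 0.0
```

```bash
python3 - <<'E'
from h import *
to(536,-152,92,.44)
t=read_camera('top');s=read_camera('side')
a=cv2.resize(t['img'][135:235,345:445],(400,400),interpolation=cv2.INTER_CUBIC)
b=cv2.resize(s['img'][170:270,305:405],(400,400),interpolation=cv2.INTER_CUBIC)
cv2.imwrite('pics/near.png',np.hstack([a,b]))
E
```

```text
t 2.75 pos [ 534.6 -149.9  157.4] rot [-3.137  0.004  0.444] shift [ 0.6  2.8 65.4] turn 0.004 q [-0.39  0.44  1.78  0.    0.93  0.73] F [-0.5  0.7  0.6] open 1.0 gf 0.0
```

View pics/near.png

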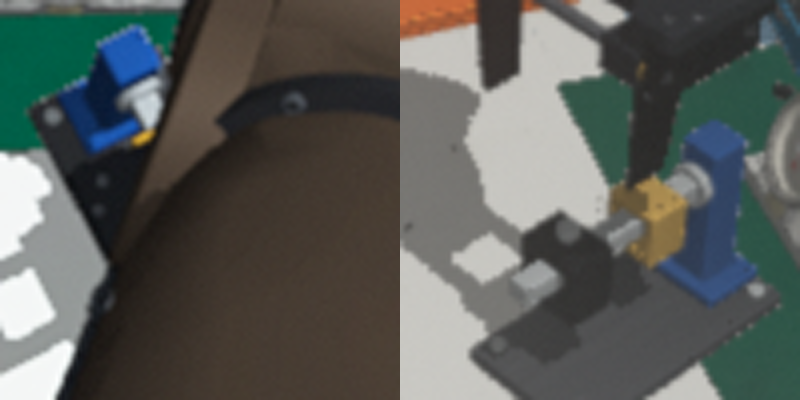

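The side view shows both fingers straddling the collar from above, with tips at crop (500,85) and (640,185); the arm hides the collar from the top camera. Descending.

Emit:
jog_arm([
  [[0, 1, 15], 0],
  [[0, 1, 32], 0],
  [[0, 1, 50], 0],
  [[0, 1, 66], 0],
  [[0, 1, 66], 0],
])

```text
t: 3.35
eef_pos: [536.3, -149.5, 94.3]
tcp_rot: [-3.141, 0.001, 0.447]
ft_force: [-0.0, 0.1, 0.7]
opening: 0.997
grip_force: 0.0
```

```bash
python3 - <<'E'
from h import *
to(536,-152,92,.44)
s=read_camera('side')
cv2.imwrite('pics/near2.png',cv2.resize(s['img'][180:280,305:405],(600,600),interpolation=cv2.INTER_CUBIC))
E
```

```text
t 3.35 pos [ 536.3 -149.5   94.3] rot [-3.141e+00  1.000e-03  4.470e-01] shift [-1.4  2.1  2.3] turn 0.007 q [-0.39  0.53  1.84  0.    0.78  0.73] F [-0.   0.1  0.7] open 0.997 gf 0.0
```

View pics/near2.png

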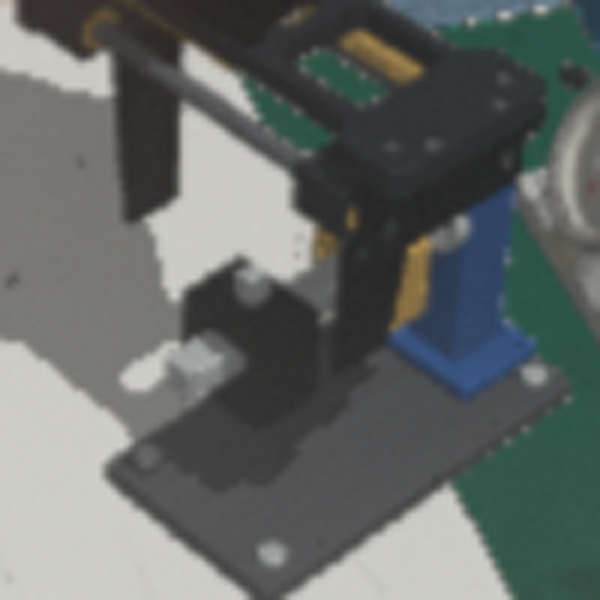

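```bash
python3 - <<'E'
from h import *
s=read_camera('side')
d=lambda x,y:(305+x/6-.4,180+y/6-.4)
print([onz(s,d(*q),69).round(1) for q in((125,220),(180,195),(333,375),(388,345))])
print(onz(s,d(253,275),111))
B=np.array([536,-152,81]);c,sn=np.cos(.44),np.sin(.44)
for dx,dy,dz in((0,0,30),(-14,20,20),(-14,-20,20),(14,-20,20),(-14,-20,-20)):
  print((dx,dy,dz),((proj(s,B+[dx*c-dy*sn,dx*sn+dy*c,dz])-[305,180])*6).round())
E
```

```text
[array([518.5, -64.3,  69. ]), array([542.1, -56.2,  69. ]), array([ 564.3, -162.2,   69. ]), array([ 587.9, -153.2,   69. ])]
[ 537.71740856 -149.92461662  111.        ]
(0, 0, 30) [248. 277.]
(-14, 20, 20) [176. 288.]
(-14, -20, 20) [258. 349.]
(14, -20, 20) [318. 311.]
(-14, -20, -20) [253. 435.]
```

The crop shows the fingers about 40 mm away from where the reported TCP should put them. I'll compare with the start picture to tell a z error from an xy error.

```bash
python3 - <<'E'
from h import *
s=read_camera('side')
im=cv2.imread('pics/side0.png')
cv2.imwrite('pics/st.png',cv2.resize(im[0:75,110:200],(720,600),interpolation=cv2.INTER_CUBIC))
def tips(p,yaw):
  n=np.array([-np.sin(yaw),np.cos(yaw),0])
  return [proj(s,np.array(p)+n*k*53.5-[0,0,25]) for k in(1,-1)]
a=tips([196.4,593.1,199.8],2.822);print('start crop',[((q-[110,0])*8).round() for q in a])
b=tips([536.3,-149.5,94.3],.447);print('now crop',[((q-[305,180])*6).round() for q in b])
c=tips([534.6,-149.9,157.4],.444);print('near crop right',[((q-[305,170])*4).round() for q in c])
E
```

```text
start crop [array([322., 594.]), array([409., 471.])]
now crop [array([138., 285.]), array([352., 445.])]
near crop right [array([ 91., 140.]), array([239., 245.])]
```

View pics/st.png

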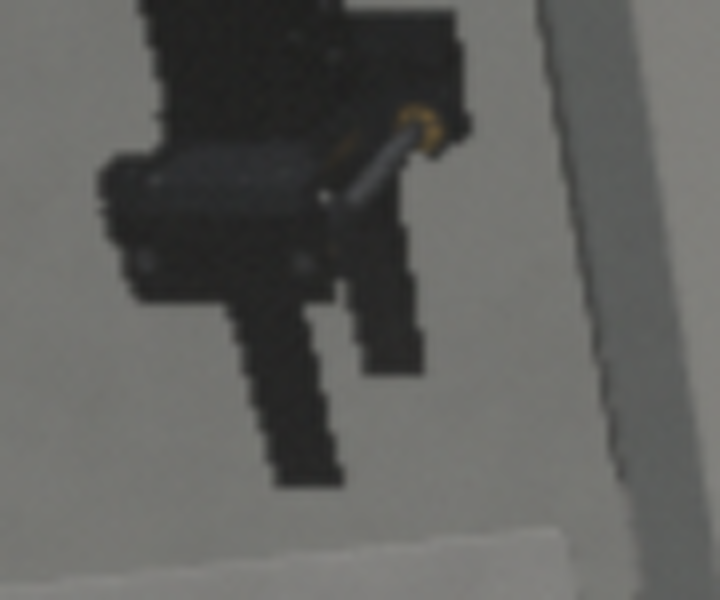

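Start and current views both show the tips about 13 px higher than computed. That fits the gripper standing about 35 mm higher than reported, with xy about right. Lowering further is safe either way, so I'll go down and check.

Emit:
jog_arm([
  [[-1, 2, 8], 0],
  [[-1, 2, 16], 0],
  [[-1, 2, 24], 0],
  [[-1, 2, 30], 0],
  [[-1, 2, 30], 0],
])

```text
t: 4.0
eef_pos: [536.0, -152.5, 63.2]
tcp_rot: [-3.14, 0.001, 0.446]
ft_force: [-0.4, 0.5, -0.0]
opening: 1.002
grip_force: 0.0
```

```bash
python3 - <<'E'
from h import *
to(536,-152,92,.44)
s=read_camera('side')
cv2.imwrite('pics/near3.png',cv2.resize(s['img'][180:280,305:405],(600,600),interpolation=cv2.INTER_CUBIC))
E
```

```text
t 4.0 pos [ 536.  -152.5   63.2] rot [-3.14e+00  1.00e-03  4.46e-01] shift [  0.2  -0.5 -28.8] turn 0.006 q [-0.4   0.57  1.86  0.    0.71  0.73] F [-0.4  0.5 -0. ] open 1.002 gf 0.0
```

View pics/near3.png

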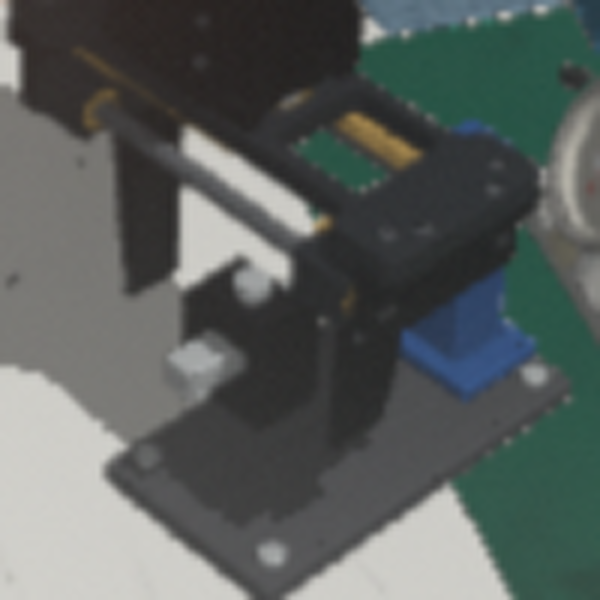

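Tips now at crop (150,285) and (358,440), straddling the collar, matching a true TCP z of about 94 (bias about +31 mm). Closing.

Emit:
jog_arm([
  [[0, 0, 1], 0],
  [[0, 0, 1], 0],
  [[0, 0, 1], 0],
  [[0, 0, 1], 0],
  [[0, 0, 1], 0],
], grip=1)

```text
t: 4.55
eef_pos: [536.5, -152.7, 63.4]
tcp_rot: [3.142, -0.0, 0.446]
ft_force: [0.9, 0.6, -0.4]
opening: 0.636
grip_force: 0.0
```

Emit:
jog_arm([
  [[0, 0, 0], 0],
  [[0, 0, 0], 0],
  [[0, 0, 0], 0],
  [[0, 0, 0], 0],
  [[0, 0, 0], 0],
])

```text
t: 5.05
eef_pos: [536.4, -152.6, 63.3]
tcp_rot: [-3.141, -0.0, 0.446]
ft_force: [-0.7, 1.1, 1.1]
opening: 0.418
grip_force: 30.0
```

Emit:
jog_arm([
  [[0, 0, -2], 0],
  [[0, 0, -4], 0],
  [[-6, 0, -4], 0],
  [[-14, 0, -4], 0],
  [[-22, 0, -4], 0],
])

```text
t: 5.55
eef_pos: [515.8, -162.4, 67.2]
tcp_rot: [-3.141, 0.0, 0.446]
ft_force: [1.4, 0.1, -1.6]
opening: 0.421
grip_force: 30.0
```

Emit:
jog_arm([
  [[-12, 0, 0], 0],
  [[-24, 0, 0], 0],
  [[-38, 0, 0], 0],
  [[-54, 0, 0], 0],
  [[-70, 0, 0], 0],
])

```text
t: 6.05
eef_pos: [452.1, -192.9, 67.3]
tcp_rot: [-3.141, 0.0, 0.446]
ft_force: [-0.2, 0.1, -2.0]
opening: 0.423
grip_force: 30.0
```

```bash
python3 - <<'E'
from h import *
c=np.array([572.7,290.6]);ang=.09
for y in(-48,48):print('tray pt',y,c+y*np.array([-np.sin(ang),np.cos(ang)]))
to(577,243,120,.446)
s=read_camera('side')
cv2.imwrite('pics/off.png',cv2.resize(s['img'][110:310,260:420],(480,600),interpolation=cv2.INTER_CUBIC))
for o in('spacer_center','collar_center'):print(o,[(round(d['p'],2),d['box']) for d in cut_out(o,s)])
E
```

```text
tray pt -48 [577.01417036 242.79426882]
tray pt 48 [568.38582964 338.40573118]
t 6.05 pos [ 452.1 -192.9   67.3] rot [-3.141  0.     0.446] shift [ 300.6 -339.4  -52.6] turn -0.0 q [-0.54  0.5   2.02  0.    0.63  0.59] F [-0.2  0.1 -2. ] open 0.423 gf 30.0
spacer_center [(0.5, [356.9, 212.0, 376.1, 238.5])]
collar_center [(0.72, [349.9, 281.6, 377.4, 311.0]), (0.62, [301.9, 247.5, 319.8, 270.8])]
```

View pics/off.png

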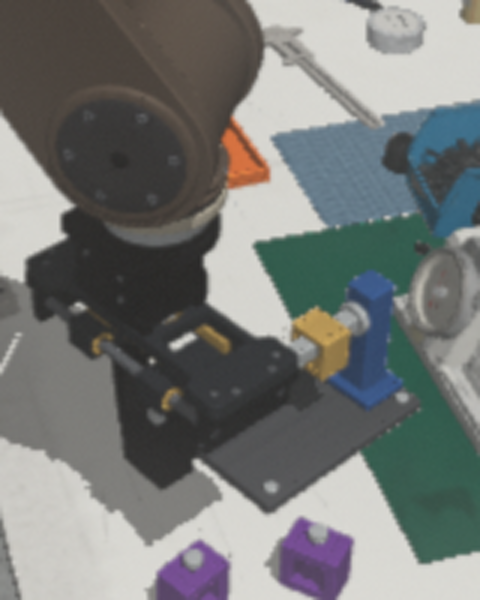

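The collar is off and in the gripper at about (155,425); the spacer is still on the bar at crop (320,342). Lifting and carrying to the tray.

Emit:
jog_arm([
  [[0, 0, -25], 0],
  [[0, 0, -50], 0],
  [[20, -23, -70], 0],
  [[45, -51, -75], 0],
  [[75, -85, -75], 0],
])

```text
t: 6.7
eef_pos: [485.5, -82.7, 143.5]
tcp_rot: [3.14, -0.002, 0.444]
ft_force: [0.1, -0.9, -1.0]
opening: 0.414
grip_force: 30.0
```

Emit:
jog_arm([
  [[30, -34, 0], 0],
  [[60, -68, 0], 0],
  [[90, -102, 0], 0],
  [[120, -136, 0], 0],
  [[150, -169, 0], 0],
])

```text
t: 7.2
eef_pos: [547.4, 136.2, 142.4]
tcp_rot: [3.142, -0.0, 0.446]
ft_force: [1.5, -1.1, -1.3]
opening: 0.418
grip_force: 30.0
```

```bash
python3 -c "
from h import *
to(577,243,100,.446)"
```

```text
t 7.2 pos [547.4 136.2 142.4] rot [ 3.142 -0.     0.446] shift [ 72.8 -83.5  42.5] turn 0.0 q [0.13 0.47 1.78 0.   0.89 1.25] F [ 1.5 -1.1 -1.3] open 0.418 gf 30.0
```

Emit:
jog_arm([
  [[25, -28, 10], 0],
  [[50, -56, 30], 0],
  [[73, -83, 55], 0],
  [[73, -83, 90], 0],
  [[73, -83, 100], 0],
])

```text
t: 7.7
eef_pos: [575.3, 241.0, 38.9]
tcp_rot: [-3.141, 0.005, 0.448]
ft_force: [-0.3, -0.3, -1.6]
opening: 0.419
grip_force: 30.0
```

```bash
python3 - <<'E'
from h import *
to(577,243,6,.446)
s=read_camera('side')
b=s['img'][110:210,250:370]
cv2.imwrite('pics/tray1.png',cv2.resize(b,(720,600),interpolation=cv2.INTER_CUBIC))
n=np.array([-np.sin(.446),np.cos(.446),0]);p=state()['eef_pos']
# predicted tips of the gripping fingers (pad +6 mm) for several z bias
for dz in(25,30,35,40,45):print(dz,[((proj(s,p+n*k*26+[0,0,dz-25])-[250,110])*6).round() for k in(1,-1)])
E
```

```text
t 7.7 pos [575.3 241.   38.9] rot [-3.141  0.005  0.448] shift [ 2.5 -1.1 32.9] turn 0.002 q [0.29 0.68 1.7  0.   0.77 1.41] F [-0.3 -0.3 -1.6] open 0.419 gf 30.0
25 [array([345., 219.]), array([420., 267.])]
30 [array([345., 210.]), array([420., 257.])]
35 [array([344., 201.]), array([420., 248.])]
40 [array([344., 191.]), array([420., 239.])]
45 [array([344., 182.]), array([420., 229.])]
```

View pics/tray1.png

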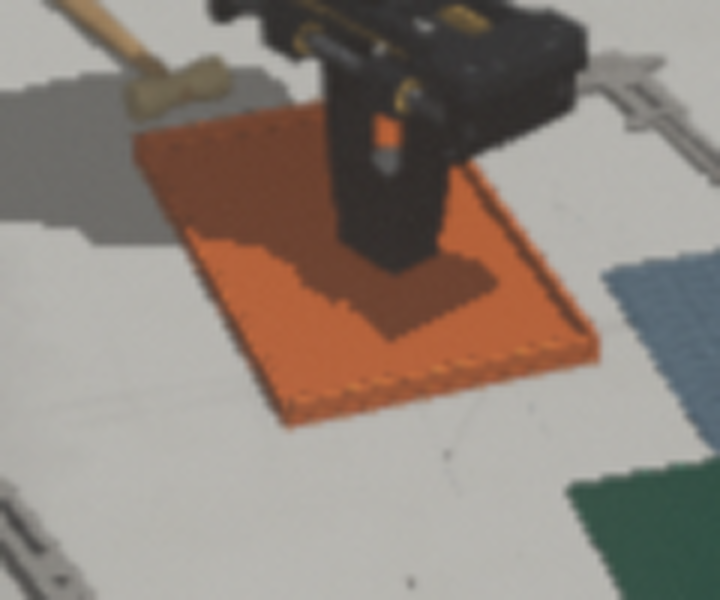

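That was the 10th and last picture. The collar is upright over the middle of the tray's near half; finger tip at (430,255) gives a bias of 30–35 mm here. Lowering carefully.

Emit:
jog_arm([
  [[0, 0, 8], 0],
  [[0, 0, 16], 0],
  [[0, 0, 22], 0],
  [[0, 0, 26], 0],
  [[0, 0, 26], 0],
])

```text
t: 8.25
eef_pos: [577.0, 240.0, 16.2]
tcp_rot: [-3.141, 0.0, 0.445]
ft_force: [0.6, -0.1, -1.3]
opening: 0.414
grip_force: 30.0
```

Emit:
jog_arm([
  [[0, 0, 1.5], 0],
  [[0, 0, 3], 0],
  [[0, 0, 3], 0],
])

```text
t: 8.55
eef_pos: [577.0, 240.3, 13.4]
tcp_rot: [-3.142, -0.0, 0.446]
ft_force: [0.9, 0.2, -0.8]
opening: 0.42
grip_force: 30.0
```

Emit:
jog_arm([
  [[0, 0, 1.5], 0],
  [[0, 0, 3], 0],
  [[0, 0, 3], 0],
])

```text
t: 8.85
eef_pos: [576.9, 240.2, 10.1]
tcp_rot: [-3.141, 0.0, 0.446]
ft_force: [-0.9, -0.7, -1.7]
opening: 0.42
grip_force: 30.0
```

Emit:
jog_arm([
  [[0, 0, 1], 0],
  [[0, 0, 2], 0],
  [[0, 0, 2], 0],
])

```text
t: 9.15
eef_pos: [576.9, 240.2, 8.2]
tcp_rot: [-3.141, 0.0, 0.446]
ft_force: [0.6, 0.3, -1.3]
opening: 0.419
grip_force: 30.0
```

Emit:
jog_arm([
  [[0, 0, 1], 0],
  [[0, 0, 1.5], 0],
  [[0, 0, 1.5], 0],
])

```text
t: 9.45
eef_pos: [577.0, 240.2, 6.8]
tcp_rot: [-3.142, -0.0, 0.446]
ft_force: [0.8, -0.5, -1.6]
opening: 0.423
grip_force: 30.0
```

Emit:
jog_arm([
  [[0, 0, 0.7], 0],
  [[0, 0, 1], 0],
  [[0, 0, 1], 0],
])

```text
t: 9.75
eef_pos: [577.1, 240.3, 6.3]
tcp_rot: [-3.142, -0.0, 0.446]
ft_force: [-1.3, -0.4, 5.0]
opening: 0.417
grip_force: 30.0
```

Contact at reported z 6.3, just as predicted from the grasp. Releasing, opening partly.

Emit:
jog_arm([
  [[0, 0, 0], 0],
  [[0, 0, 0], 0],
  [[0, 0, 0], 0],
  [[0, 0, 0], 0],
  [[0, 0, 0], 0],
], grip=0.3)

```text
t: 10.25
eef_pos: [577.0, 240.2, 5.8]
tcp_rot: [-3.142, 0.0, 0.446]
ft_force: [0.6, -0.6, -0.2]
opening: 0.697
grip_force: 0.0
```

Emit:
jog_arm([
  [[0, 0, -10], 0],
  [[0, 0, -30], 0],
  [[0, 0, -60], 0],
  [[0, 0, -100], 0],
  [[0, 0, -140], 0],
])

```text
t: 10.75
eef_pos: [576.8, 240.1, 147.8]
tcp_rot: [-3.142, 0.0, 0.446]
ft_force: [0.6, 0.7, -0.0]
opening: 0.699
grip_force: 0.0
```

```bash
python3 - <<'E'
from h import *
to(500,-168,170,.446)
s=read_camera('side');t=read_camera('top')
for p in(s,t):
  for o in('spacer_center','collar_center'):print(o,[(round(d['p'],2),d['box']) for d in cut_out(o,p)])
# predicted upright collar screw/boxes
print([proj(s,[577+a,240+b,4+z]).round() for a in(-20,20) for b in(-20,20) for z in(0,40)])
E
```

```text
t 10.75 pos [576.8 240.1 147.8] rot [-3.142  0.     0.446] shift [-245.2  335.2  -22.2] turn -0.0 q [0.29 0.54 1.62 0.   0.98 1.41] F [ 0.6  0.7 -0. ] open 0.699 gf 0.0
spacer_center [(0.82, [357.0, 213.4, 376.2, 239.0]), (0.43, [272.3, 125.4, 349.1, 179.2])]
collar_center [(0.92, [352.1, 283.5, 380.0, 314.1]), (0.65, [309.4, 291.2, 334.5, 316.6])]
spacer_center [(0.66, [376.3, 162.5, 395.0, 181.7])]
collar_center [(0.8, [205.0, 179.7, 231.3, 197.4]), (0.64, [439.1, 226.7, 461.7, 246.2]), (0.58, [434.2, 189.2, 459.3, 210.7])]
[array([309., 166.]), array([309., 154.]), array([305., 158.]), array([305., 146.]), array([323., 164.]), array([323., 152.]), array([319., 156.]), array([319., 144.])]
```

```bash
python3 - <<'E'
from h import *
s=read_camera('side');t=read_camera('top')
print('collar on tray',onz(t,(218,188),40))
for a,b in(((360,122),(408,207)),((340,137),(400,240)),((410,137),(470,245))):print(tri(t,a,s,b))
for X in([662,-193,147],[628,-209,147]):print(X,proj(t,X),proj(s,X))
to(589.3,-128,150,.446)
E
```

```text
collar on tray [572.07176136 233.44049687  40.        ]
(array([709.11106422, -77.40900115,  62.86704861]), np.float64(1.6545528817062325))
(array([723.01495253, -38.44334207, -78.15247759]), np.float64(0.851943791008167))
(array([ 735.49903523, -208.6694377 ,   41.47441499]), np.float64(111.34390206128879))
[662, -193, 147] [422.41856476 127.79011574] [414.21053914 214.43271077]
[628, -209, 147] [431.54517383 144.1277959 ] [401.47140956 222.70663148]
t 11.15 pos [576.5 240.  144.6] rot [-3.141e+00  2.000e-03  4.460e-01] shift [-147.1  337.6   -5.2] turn -0.0 q [0.29 0.55 1.62 0.   0.98 1.41] F [ 0.1 -0.2 -0.1] open 0.696 gf 0.0
```

Emit:
jog_arm([
  [[-18, 42, -5], 0],
  [[-36, 84, -5], 0],
  [[-55, 126, -5], 0],
  [[-73, 168, -5], 0],
  [[-91, 210, -5], 0],
], grip=0.15)

```text
t: 11.65
eef_pos: [584.9, 9.8, 149.8]
tcp_rot: [-3.141, 0.001, 0.446]
ft_force: [0.1, 0.6, 0.3]
opening: 0.851
grip_force: 0.0
```

Emit:
jog_arm([
  [[-18, 42, 0], 0],
  [[-36, 84, 0], 0],
  [[-50, 115, 0], 0],
  [[-56, 128, 0], 0],
  [[-56, 128, 0], 0],
])

```text
t: 12.15
eef_pos: [589.8, -129.4, 149.9]
tcp_rot: [-3.141, 0.001, 0.443]
ft_force: [-1.0, 0.6, 0.1]
opening: 0.854
grip_force: 0.0
```

```bash
python3 -c "
from h import *
to(589.3,-128,63,.446)"
```

```text
t 12.15 pos [ 589.8 -129.4  149.9] rot [-3.141e+00  1.000e-03  4.430e-01] shift [ 0.2 -1.3 86.9] turn -0.003 q [-0.33  0.51  1.67  0.    0.96  0.8 ] F [-1.   0.6  0.1] open 0.854 gf 0.0
```

Emit:
jog_arm([
  [[0, -1, 25], 0],
  [[0, -1, 45], 0],
  [[0, -1, 60], 0],
  [[0, -1, 72], 0],
  [[0, -1, 80], 0],
])

```text
t: 12.65
eef_pos: [589.6, -125.8, 69.8]
tcp_rot: [-3.141, 0.001, 0.447]
ft_force: [0.5, -0.2, 0.1]
opening: 0.846
grip_force: 0.0
```

Emit:
jog_arm([
  [[0, 0, 4], 0],
  [[0, 0, 8], 0],
  [[0, 0, 8], 0],
])

```text
t: 12.95
eef_pos: [589.7, -127.1, 62.8]
tcp_rot: [-3.142, -0.0, 0.446]
ft_force: [-0.6, -0.1, -1.2]
opening: 0.853
grip_force: 0.0
```

Emit:
jog_arm([
  [[0, 0, 0], 0],
  [[0, 0, 0], 0],
  [[0, 0, 0], 0],
  [[0, 0, 0], 0],
  [[0, 0, 0], 0],
], grip=1)

```text
t: 13.45
eef_pos: [589.7, -127.2, 62.9]
tcp_rot: [3.142, -0.0, 0.446]
ft_force: [-0.3, 0.2, 0.4]
opening: 0.486
grip_force: 0.0
```

Emit:
jog_arm([
  [[0, 0, 0], 0],
  [[0, 0, 0], 0],
  [[0, 0, 0], 0],
  [[0, 0, 0], 0],
  [[0, 0, 0], 0],
])

```text
t: 13.95
eef_pos: [589.7, -127.2, 62.8]
tcp_rot: [-3.141, -0.0, 0.446]
ft_force: [-0.6, 0.5, 0.3]
opening: 0.356
grip_force: 30.0
```

Emit:
jog_arm([
  [[0, 0, -2], 0],
  [[0, 0, -4], 0],
  [[-8, 0, -4], 0],
  [[-20, 0, -4], 0],
  [[-35, 0, -4], 0],
])

```text
t: 14.45
eef_pos: [557.0, -142.6, 66.7]
tcp_rot: [-3.141, 0.0, 0.446]
ft_force: [-0.3, -0.3, -1.0]
opening: 0.357
grip_force: 30.0
```

Emit:
jog_arm([
  [[-16, 0, 0], 0],
  [[-34, 0, 0], 0],
  [[-54, 0, 0], 0],
  [[-74, 0, 0], 0],
  [[-92, 0, 0], 0],
])

```text
t: 14.95
eef_pos: [473.2, -182.6, 66.9]
tcp_rot: [-3.141, 0.0, 0.445]
ft_force: [0.9, -0.1, -1.2]
opening: 0.355
grip_force: 30.0
```

Emit:
jog_arm([
  [[-10, 0, 0], 0],
  [[-22, 0, 0], 0],
  [[-25, 0, 0], 0],
  [[-25, 0, -30], 0],
  [[-25, 0, -75], 0],
])

```text
t: 15.45
eef_pos: [451.7, -192.3, 141.1]
tcp_rot: [-3.138, 0.002, 0.446]
ft_force: [0.9, -0.1, -1.3]
opening: 0.355
grip_force: 30.0
```

```bash
python3 -c "
from h import *
to(568.5,338,140,.446)
s=read_camera('side')
for o in('spacer_center',):print(o,[(round(d['p'],2),d['box']) for d in cut_out(o,s)])"
```

```text
t 15.45 pos [ 451.7 -192.3  141.1] rot [-3.138e+00  2.000e-03  4.460e-01] shift [ 334.  -428.1    1.9] turn -0.0 q [-0.54  0.38  1.95  0.    0.82  0.59] F [ 0.9 -0.1 -1.3] open 0.355 gf 30.0
spacer_center [(0.75, [297.5, 215.9, 320.0, 246.0])]
```

Emit:
jog_arm([
  [[28, -36, 0], 0],
  [[56, -72, 0], 0],
  [[84, -108, 0], 0],
  [[112, -144, 0], 0],
  [[140, -180, 0], 0],
])

```text
t: 16.05
eef_pos: [501.4, 32.1, 141.3]
tcp_rot: [-3.141, -0.0, 0.446]
ft_force: [0.7, -0.3, -1.8]
opening: 0.358
grip_force: 30.0
```

Emit:
jog_arm([
  [[28, -36, 0], 0],
  [[56, -72, 0], 0],
  [[84, -108, 0], 0],
  [[112, -144, 0], 0],
  [[140, -180, 0], 0],
])

```text
t: 16.55
eef_pos: [549.9, 255.0, 141.1]
tcp_rot: [-3.141, 0.0, 0.446]
ft_force: [0.4, -1.0, -0.9]
opening: 0.357
grip_force: 30.0
```

Emit:
jog_arm([
  [[25, -32, 0], 0],
  [[45, -57, 0], 0],
  [[54, -68, 0], 0],
  [[54, -68, 20], 0],
  [[54, -68, 50], 0],
])

```text
t: 17.05
eef_pos: [569.9, 337.9, 92.0]
tcp_rot: [3.142, -0.003, 0.447]
ft_force: [0.9, 0.7, -1.7]
opening: 0.355
grip_force: 30.0
```

```bash
python3 -c "
from h import *
to(568.5,338,3,.446)"
```

```text
t 17.05 pos [569.9 337.9  92. ] rot [ 3.142e+00 -3.000e-03  4.470e-01] shift [-1.4 -0.7 89. ] turn 0.001 q [ 0.44  0.66  1.57 -0.    0.92  1.56] F [ 0.9  0.7 -1.7] open 0.355 gf 30.0
```

Emit:
jog_arm([
  [[0, 0, 25], 0],
  [[0, 0, 45], 0],
  [[0, 0, 60], 0],
  [[0, 0, 72], 0],
  [[0, 0, 78], 0],
])

```text
t: 17.55
eef_pos: [569.2, 337.1, 12.8]
tcp_rot: [-3.142, 0.001, 0.446]
ft_force: [0.3, 0.1, -1.0]
opening: 0.358
grip_force: 30.0
```

Emit:
jog_arm([
  [[0, 0, 2], 0],
  [[0, 0, 4], 0],
  [[0, 0, 5], 0],
  [[0, 0, 5], 0],
])

```text
t: 17.95
eef_pos: [569.5, 337.5, 9.3]
tcp_rot: [-3.142, -0.001, 0.446]
ft_force: [0.0, -0.9, -1.0]
opening: 0.356
grip_force: 30.0
```

Emit:
jog_arm([
  [[0, 0, 1.5], 0],
  [[0, 0, 3], 0],
  [[0, 0, 4], 0],
  [[0, 0, 4], 0],
])

```text
t: 18.35
eef_pos: [569.3, 337.4, 4.7]
tcp_rot: [-3.142, 0.0, 0.446]
ft_force: [0.0, -0.2, -0.3]
opening: 0.351
grip_force: 30.0
```

Emit:
jog_arm([
  [[0, 0, 0.7], 0],
  [[0, 0, 1.5], 0],
  [[0, 0, 1.5], 0],
])

```text
t: 18.65
eef_pos: [569.3, 337.4, 3.2]
tcp_rot: [-3.142, 0.0, 0.446]
ft_force: [-0.5, -0.0, -1.1]
opening: 0.358
grip_force: 30.0
```

Emit:
jog_arm([
  [[0, 0, 0.7], 0],
  [[0, 0, 1], 0],
  [[0, 0, 1], 0],
])

```text
t: 18.95
eef_pos: [569.5, 337.5, 2.8]
tcp_rot: [-3.142, -0.0, 0.446]
ft_force: [-2.0, -1.1, 6.2]
opening: 0.358
grip_force: 30.0
```

Contact, as predicted. Releasing and retreating.

Emit:
jog_arm([
  [[0, 0, 0], 0],
  [[0, 0, 0], 0],
  [[0, 0, 0], 0],
  [[0, 0, 0], 0],
  [[0, 0, 0], 0],
], grip=0.35)

```text
t: 19.45
eef_pos: [569.4, 337.4, 2.3]
tcp_rot: [-3.142, 0.0, 0.446]
ft_force: [-0.4, 0.1, -0.3]
opening: 0.642
grip_force: 0.0
```

Emit:
jog_arm([
  [[0, 0, -10], 0],
  [[0, 0, -30], 0],
  [[0, 0, -65], 0],
  [[0, 0, -110], 0],
  [[0, 0, -150], 0],
])

```text
t: 19.95
eef_pos: [569.3, 337.4, 155.1]
tcp_rot: [-3.142, -0.001, 0.446]
ft_force: [0.1, -0.4, 0.3]
opening: 0.648
grip_force: 0.0
```

Emit:
jog_arm([
  [[-30, -30, 0], 0],
  [[-60, -60, 0], 0],
  [[-90, -90, 0], 0],
  [[-115, -115, 0], 0],
  [[-115, -115, 0], 0],
])

```text
t: 20.45
eef_pos: [412.5, 392.6, 153.5]
tcp_rot: [-3.141, 0.0, 0.449]
ft_force: [-0.2, -1.9, 0.7]
opening: 0.649
grip_force: 0.0
```

```bash
python3 - <<'E'
from h import *
to(568.5,338,3,.446)
t=read_camera('top');s=read_camera('side')
for n,p in(('top',t),('side',s)):
  for o,h,m in(('collar_center',44,(577,240)),('spacer_center',38,(569,337))):
    print(n,o,[(round(d['p'],2),np.round(d['box']),onz(p,((d['box'][0]+d['box'][2])/2,(d['box'][1]+d['box'][3])/2),h/2).round()[:2]) for d in cut_out(o,p)])
    pts=np.array([proj(p,[m[0]+a*np.cos(.446)-b*np.sin(.446),m[1]+a*np.sin(.446)+b*np.cos(.446),z]) for a in(-14,14) for b in(-(h-4)/2,(h-4)/2) for z in(4,h)]);print('   expected box',pts.min(0).round(),pts.max(0).round())
E
```

```text
t 20.45 pos [412.5 392.6 153.5] rot [-3.141  0.     0.449] shift [116.8 117.  150.4] turn 0.003 q [0.64 0.47 1.75 0.   0.93 1.77] F [-0.2 -1.9  0.7] open 0.649 gf 0.0
top collar_center [(0.87, array([437., 188., 458., 214.]), array([ 538., -267.])), (0.74, array([436., 223., 462., 249.]), array([ 461., -265.])), (0.61, array([209., 177., 234., 201.]), array([574., 230.]))]
   expected box [204. 176.] [229. 199.]
top spacer_center [(0.65, array([164., 183., 182., 204.]), array([567., 338.]))]
   expected box [161. 181.] [185. 203.]
side collar_center [(0.77, array([350., 283., 377., 315.]), array([ 536., -270.])), (0.76, array([306., 146., 323., 165.]), array([578., 241.])), (0.75, array([310., 291., 334., 320.]), array([ 453., -263.]))]
   expected box [306. 144.] [323. 166.]
side spacer_center []
   expected box [295. 129.] [310. 147.]
```

```bash
python3 -c "
from cell import *
print(job_done())"
```

```text
the job is handed in; nothing more can be done
None
```

I set the collar in the tray while the spacer was still on the bar, then set the spacer beside it, both lowered upright and released. The last top view shows both inside the rim, the side view only the collar, and the job was handed in at about 20.5 s; no verdict came back.

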